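# Snap the retaining clip onto the slicer's shaft

### The job

Fit the loose spring clip that holds the slicing disc on the vegetable slicer: pick it up by its orange tab, feel for the hub's top face, and push the clip sideways, open mouth first, into the shaft's groove just above the hub until it snaps fully home and lies flat on the hub, then let go. Press gently all the while, never harder than 35 N, and leave everything else on the counter as it stands.

Things in the scene. Friction and masses are not known exactly. Their poses are not given: they have to be found in the camera images.
- clip: loose spring clip: flat steel fork, 6 mm thick, 30 mm wide, with an upright orange tab, under 90 g, lying flat. Origin: centre of the bore between its arms, on the underside; z up; +x is where its open mouth looks. Along x: mouth's flared tips end at +20 mm, lips at +8.6, solid back from -8.5 to -44. At home the origin is on the shaft's axis, with 1.5 mm of play.
- tab_grip (a point): grip point in the orange tab: 32 mm behind the clip's origin (x = -32 mm), 37 mm above its underside. The tab is 12 mm thick along the clip's y, 24 mm long along its x, and stands from 6 to 56 mm above the underside. Grip it across y from above, with 60 N or more.
- clip_mouth (a point): middle of the gap between the two rounded lips, 8.6 mm ahead of the clip's origin, half-way up its thickness. The gap is 9 mm at rest; the lips spring apart to pass the 14 mm neck and snap shut behind it. This takes about 8 N of push (4 to 16 N), which drops at the snap and rises steeply when the solid back meets the neck: stop there.
- clip_left (a joint): spring arm at the clip's +y side: 0 = closed (at rest), grows as it is spread, stop at 0.2 rad. Passing the neck spreads it about 0.11 rad.
- clip_right (a joint): spring arm at the clip's -y side: 0 = closed (at rest), grows as it is spread, stop at 0.2 rad.
- slicer: vegetable slicer, fixed. Grey drive base 170 (x) x 190 (y) x 60 mm, buttons on its -x side; origin under its centre at counter height, z up. The upright shaft is on its z axis and carries a slicing disc, 144 mm across, and above it a black-rimmed hub, 64 mm across, with a flat top face that springs down by up to 2 mm (4 to 10 N). Never press on the slicer with over 35 N.
- shaft_axis (a point): point on the shaft's axis 86 mm above the counter: the lowest height the hub's face can have. Hub, disc and shaft are one stiff unit whose height was set anywhere in 30 mm and is NOT measured here: feel or see it. Directly above the hub's face is the groove: a neck 14 mm across and 9 mm high; above it the plain shaft end, 22 mm across, 38 mm high.
- hub_face_top_setting (a point): point on the shaft's axis 116 mm above the counter: the highest height the hub's face can have. Not its present height. The disc lies 14.5 mm below the hub's face. Once landed on that face, raise the clip about 1.5 mm from where it first pressed and it will enter the groove.
- spice_jar: spice jar, 58 mm across, 94 tall, red with a steel cap (sizes in mm); loose bystander; origin under its centre
- deli_tub: orange sauce tub with a white lid, 84 mm across, 72 tall (sizes in mm); loose bystander; origin under its centre
- ramekin: white fluted ramekin, 68 mm across, 41 tall (sizes in mm); loose bystander; origin under its centre
- tomato: tomato, about 94x91x66 (sizes in mm); loose bystander; origin under its centre
- avocado: avocado, about 97x65x64 (sizes in mm); loose bystander; origin under its centre
There are look-alikes about, which are no part of the job. Leave any green or purple look-alike of the clip alone.

How it is judged:
By the outcome, as a careful person would: the job done as asked, in the order asked, and still so for the second after the job is handed in, with the robot touching nothing.
It also fails if it takes over 48 s, if anything falls off the work surface, if the arm or the gripper's body presses on something with over 40 N, if the wrist force passes 120 N, or if a joint passes its speed limit or range.

### The arm

A 6-joint arm with a two-finger parallel gripper is mounted at the origin on a cart in front of the work surface, level with it; the furniture and walls round the work are solid. World frame = base frame: x ahead of the robot, y to its left, z up, the work surface at z = 0. Lengths are in mm, angles in rad, forces in N, time in s.
With the tool pointing down it reaches from about 300 to 775 mm from the base axis. Payload 14.6 kg.
Tool frame: the origin (TCP) lies at the very end of the fingers, on their centre line; the grasp point (between the pads) lies hold_point_z behind it (hold_point_z is the distance from the TCP to the grasp point, in mm); z points along the fingers, y is the line along which they close (so a half turn about z gives the same grasp; the last joint's range is limited). The gripper opens to 85 mm and grips with 20 to 120 N. Pads are 22 mm wide; open, the fingers measure 114 mm over their backs; the gripper's body (76 mm by 85 mm) begins 54 mm behind the grasp point. The pads swing forward as they close: fully open they stand 13 mm farther back than shut.
Start: joints at [-1.259, 0.3, 1.521, -0, 1.321, -0.067], TCP at [203.386, -511.003, 231.281] pointing down, gripper open.
Joint ranges: [-3.03, 3.03], [-0.79, 2.21], [0.23, 2.52], [-1.04, 4.18], [0, 3.07], [-2.55, 2.55]. Speed limits (rad/s): [2.22, 2.22, 2.57, 3.14, 3.14, 3.14].

### API

Orientations are given as a unit quaternion [w, x, y, z].
In Python, from rig import * gives the robot as it stands.
- The arm moves only by the shell command python3 -m inch 'ROWS' [FORCE]. ROWS is JSON, a list of rows, each an object of numbers: "ax", "ay", "az": the turn, a rotation vector about the tool's x, y, z in degrees; "tx", "ty", "tz": the shift along the tool's x, y, z in mm; "claw": the finger opening in mm, from 0 to 85.4. A call has 1 to 5 rows; each row shifts and turns the commanded pose from where the row before left it, along the tool's axes as they then stand; what a row does not reach is not made up. A row lasts 1/8 s, in which the tool goes at most 62.5 mm and 10.7 degrees, less where a joint would pass 70% of its speed; a pose out of reach is approached as far as the arm can. A call with a gripper value outside its range is refused whole. The fingers move at their own pace and stop on an object; FORCE is the grip in N (left out, the last holds). Time passes only in rows, so rows that do not move let the fingers close. It gives the time, the measured TCP pose, the force, the opening and the grip force at its end, in the units of the state.
- get_state(): the state, without advancing time (a new reading comes with each control period).
- camera(name): name is "scene" or "top" or "wrist"; returns the picture (420x560x3 uint8, red, green, blue); there is no depth.
- camera_params(name): a dict with "vfov" (degrees; the focal length in pixels is half the picture's height over the tangent of half this angle, whatever the lens; pixels are square), "cx", "cy" (the principal point, pixels), "k1" (the pictures are not rectified: a ray, as slopes to the right and down, at radius r is drawn at 1 + k1 r^2 times it, then the intrinsics apply), "position" and "attitude" of the camera in the world; the wrist camera has in their place "tool_from_camera" (4x4, takes a point from camera to tool coordinates, whose origin is the TCP and whose axes are the flange's). Camera axes: x right, y down, z forward; pixel columns grow to the right and rows downward; lengths in mm; the calibration is good to about 2 mm. A picture is of the moment at which its call begins: read the wrist's pose just before it. camera_params takes no time and is no camera call.
- sign_off(): hands the job in; it is judged then, once.
Trained networks look in the newest picture that a camera, given by its name, has taken for a name from the list of things; names that differ only in an ending like _2 or _b are one class to them, and where a whole thing is asked for, a point or a joint stands for the part that bears it (a point fixed in the world has none). Each returns a list of dicts, best first, with "p" (0 to 1); they miss things now and then, are a little off and sometimes report something else, mostly with a low value. They report only what shows in the picture. A call takes as long as a camera call. They do not tell look-alikes from the thing itself.
- look_for(name, camera): "rect" ([left, top, right, bottom] in pixels, round what is visible of it).
- spot_point(name, camera): "pixel" ([column, row] in pixels: a listed point, or the origin of a listed thing).
The state is a dict: "clock": time; "joint_pos": joint angles; "qvel": joint speeds; "joint_efforts": joint torques, N m; "tcp_pos": TCP position; "tcp_rot": TCP orientation; "ft_force": force on the tool from outside, world axes, zero at the start; "wrist_torque": the same for the moment, N m; "grip_width": opening from 0.0 (shut) to 1.0 (fully open); "grip_force": force on a finger pad.
Only numpy, scipy, OpenCV 4.12 (cv2) and the standard library are available. Lean on these libraries where they do the work, as an engineer would, in place of code of your own. Each camera call takes 0.05 s, during which the arm holds its last target. There are 200 camera calls.

## Working session

There is one attempt and no reset: what is moved stays moved. The work goes in short steps, Python scripts to look and compute and a shell command to move; the robot and the scene stay as the last step left them, time stands still between calls to the robot, and variables do not carry over. Pictures are saved under pics/ and viewed, at most 10 in all, crops included, and the job is handed in when it is done.

```bash
mkdir -p pics; ls; cat > h.py <<'E'
from rig import *
import numpy as np, cv2
from scipy.spatial.transform import Rotation as R
def q2R(q): return R.from_quat([q[1],q[2],q[3],q[0]]).as_matrix()
def T_tool():
    s=get_state(); T=np.eye(4); T[:3,:3]=q2R(s['tcp_rot']); T[:3,3]=s['tcp_pos']; return T
def cam(name,T=None):
    p=camera_params(name)
    if 'tool_from_camera' in p: M=(T_tool() if T is None else T)@np.array(p['tool_from_camera']); return p,M
    a=np.array(p['attitude'],float); M=np.eye(4); M[:3,:3]=a if a.shape==(3,3) else q2R(a); M[:3,3]=p['position']; return p,M
def ray(name,px,T=None):
    p,M=cam(name,T); f=210/np.tan(np.radians(p['vfov'])/2)
    d=(np.array(px,float)-[p['cx'],p['cy']])/f; u=d.copy()
    for _ in range(30): u=d/(1+p['k1']*(u@u))
    return M[:3,3], M[:3,:3]@np.array([u[0],u[1],1])
def at_z(name,px,z,T=None):
    o,d=ray(name,px,T); return o+d*(z-o[2])/d[2]
def tri(*rays):
    A=np.zeros((3,3));b=np.zeros(3)
    for o,d in rays:
        d=d/np.linalg.norm(d);P=np.eye(3)-np.outer(d,d);A+=P;b+=P@o
    x=np.linalg.solve(A,b)
    return x,[np.linalg.norm(np.cross(x-o,d/np.linalg.norm(d))) for o,d in rays]
def proj(name,X,T=None):
    p,M=cam(name,T); f=210/np.tan(np.radians(p['vfov'])/2)
    c=M[:3,:3].T@(np.array(X,float)-M[:3,3]); u=c[:2]/c[2]; return u*(1+p['k1']*(u@u))*f+[p['cx'],p['cy']]
def save(name,fn):
    T=T_tool(); im=camera(name); cv2.imwrite('pics/'+fn,cv2.cvtColor(im,cv2.COLOR_RGB2BGR)); return im,T
E
python3 - <<'E'
from h import *
ims=[save(n,n+'0.png')[0] for n in('scene','top')]
for n in('scene','top'):
    p=camera_params(n); print(n,p)
    for k in('clip','tab_grip','clip_mouth','slicer','hub_face_top_setting','shaft_axis'):
        print(k,[(np.round(d['pixel']).tolist(),round(d['p'],2)) for d in spot_point(k,n)][:4])
    for k in ('spice_jar','deli_tub','tomato','avocado','ramekin'):
        print(k,[(np.round(d['pixel']).tolist(),np.round(at_z(n,d['pixel'],0)).tolist(),round(d['p'],2)) for d in spot_point(k,n)][:2])
s=get_state();print(s)
E
```

```text
pics
scene {'vfov': 42.96041747918487, 'cx': 278.35882099790376, 'cy': 207.07213936416872, 'k1': 0.006674415804432856, 'position': array([  -96.53001743, -1177.0204706 ,  1303.30581029]), 'attitude': array([-0.39716409,  0.87941559, -0.23866615,  0.10921253])}
clip [([308.0, 291.0], 0.61), ([288.0, 262.0], 0.47), ([294.0, 242.0], 0.43), ([241.0, 213.0], 0.42)]
tab_grip [([298.0, 281.0], 0.77), ([307.0, 253.0], 0.67), ([284.0, 230.0], 0.56), ([276.0, 259.0], 0.49)]
clip_mouth [([292.0, 243.0], 0.7), ([290.0, 263.0], 0.67), ([305.0, 294.0], 0.67), ([318.0, 254.0], 0.54)]
slicer [([243.0, 214.0], 0.81)]
hub_face_top_setting [([246.0, 189.0], 0.59)]
shaft_axis [([244.0, 198.0], 0.62), ([276.0, 260.0], 0.31)]
spice_jar [([318.0, 212.0], [769.0, 1.0, 0.0], 0.58)]
deli_tub [([373.0, 292.0], [710.0, -398.0, 0.0], 0.74), ([244.0, 214.0], [529.0, 128.0, 0.0], 0.7)]
tomato [([230.0, 169.0], [604.0, 394.0, 0.0], 0.74)]
avocado [([305.0, 341.0], [428.0, -444.0, 0.0], 0.73)]
ramekin [([376.0, 289.0], [723.0, -393.0, 0.0], 0.9)]
top {'vfov': 51.04462100525201, 'cx': 282.63476659353853, 'cy': 209.60
[... 898 characters left out ...]
y([-1.25861638e+00,  2.99908079e-01,  1.52097665e+00,  1.32624356e-05,
        1.32069174e+00, -6.66258305e-02]), 'qvel': array([ 1.75912528e-03,  3.39574839e-04, -8.76482391e-05,  2.10217603e-05,
        6.53703549e-04, -1.02973494e-03]), 'joint_efforts': array([-1.59794163e-03, -5.43357432e+01, -3.61991608e+01, -1.64285630e-04,
        4.99841317e-04, -1.29606090e-05]), 'tcp_pos': array([ 203.38373847, -511.01581483,  231.28603579]), 'tcp_rot': array([7.24716545e-06, 9.82117139e-01, 1.88270883e-01, 7.36792591e-06]), 'ft_force': array([-0.2496083 ,  0.39198145, -0.2215655 ]), 'wrist_torque': array([ 0.05424029,  0.05367296, -0.00502898]), 'grip_force': 0.0, 'grip_width': 0.9989551575598814}
```

```bash
python3 - <<'E'
import cv2
a=cv2.imread('pics/scene0.png')[140:370,180:420]; b=cv2.imread('pics/top0.png')[150:310,140:460]
cv2.imwrite('pics/c1.png',cv2.resize(a,None,fx=2.6,fy=2.6,interpolation=2)); cv2.imwrite('pics/c2.png',cv2.resize(b,None,fx=2.5,fy=2.5,interpolation=2))
E
```

```text
(no output)
```

View pics/c1.png

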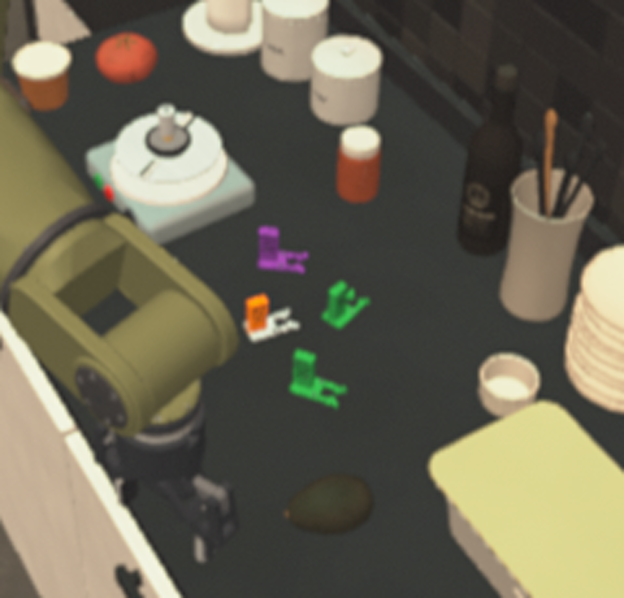

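View pics/c2.png

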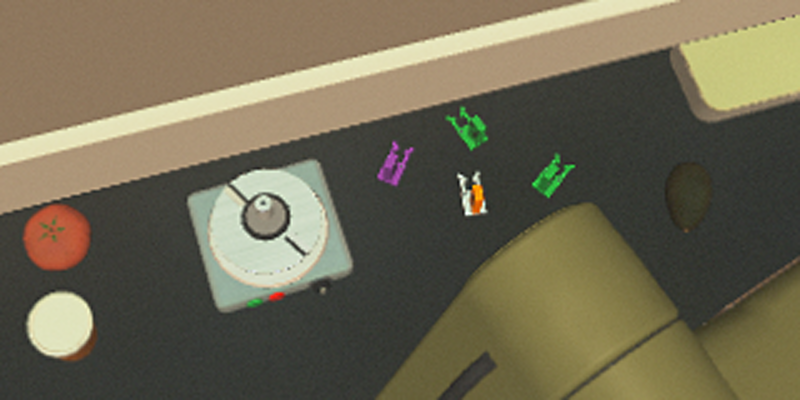

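```bash
python3 - <<'E'
from h import *
def t(n,a,b): print(n,*[np.round(v,1) for v in tri(ray('scene',a),ray('top',b))])
t('tab',(276,259),(327,230)); t('mouth',(290,263),(326,220)); t('shafttop',(244,181.5),(245.6,230.8))
t('slicer',(243,214),(248,249));t('shaft116',(246,189),(248,233))
for z in(3,37):print(z,at_z('scene',(276,259),z),at_z('top',(327,230),z),at_z('scene',(290,263),z),at_z('top',(326,220),z))
s=get_state();print(q2R(s['tcp_rot']).round(3)); print([k for k in dir() if 'hold' in k]); import rig; print(getattr(rig,'hold_point_z',None))
p=camera_params('wrist');print(np.round(p['tool_from_camera'],2),p['vfov'])
E
```

```text
tab [ 503.9 -147.    29.2] [0.5 0.5]
mouth [ 550.  -161.3   -1. ] [1.4 1.4]
shafttop [530.9 123.6 152.1] [2.5 2.5]
slicer [522.4 128.4   1.2] [2.6 2.6]
shaft116 [533.7 117.4 121.7] [2.9 2.9]
3 [ 515.68460112 -125.86041044    3.        ] [ 513.28129836 -152.6183841     3.        ] [ 546.47367439 -164.65674529    3.        ] [ 549.99666912 -160.71161072    3.        ]
37 [ 499.67659987 -153.3458233    37.        ] [ 501.9040878  -145.44211419   37.        ] [ 529.66060984 -191.12772342   37.        ] [ 537.74674885 -153.34296805   37.        ]
[[ 0.929  0.37   0.   ]
 [ 0.37  -0.929 -0.   ]
 [ 0.     0.    -1.   ]]
['hold_point_z']
18.700000000000003
[[  -0.     -0.97   -0.26   65.85]
 [   1.     -0.      0.     -1.01]
 [  -0.     -0.26    0.97 -143.24]
 [   0.      0.      0.      1.  ]] 70.73184841263316
```

```bash
python3 -m inch '[{"tx":50,"ty":-29},{"tx":50,"ty":-29},{"tx":50,"ty":-29},{"tx":50,"ty":-29},{"tx":50,"ty":-29}]' 70; python3 -m inch '[{"tx":50,"ty":-30},{"tx":50,"ty":-30},{"tx":50,"ty":-30,"tz":-10},{"az":10},{"az":10}]'; python3 -m inch '[{"az":10},{"az":9},{"az":0}]'
python3 - <<'E'
from h import *
im,T=save('wrist','w1.png'); print(T.round(1)); print(camera_params('wrist')['k1'])
for k in('clip','tab_grip','clip_mouth'):
    for d in spot_point(k,'wrist')[:5]:
        print(k,np.round(d['pixel'],1),round(d['p'],2),at_z('wrist',d['pixel'],{'clip':0,'tab_grip':37,'clip_mouth':3}[k],T).round(1))
E
```

```text
[[ 9.000e-01  4.000e-01  0.000e+00  2.034e+02]
 [ 4.000e-01 -9.000e-01 -0.000e+00 -5.110e+02]
 [ 0.000e+00  0.000e+00 -1.000e+00  2.313e+02]
 [ 0.000e+00  0.000e+00  0.000e+00  1.000e+00]]
-0.036700988940833165schema error: expected keys ax, ay, az, tx, ty, tz, claw
schema error: expected keys ax, ay, az, tx, ty, tz, claw
schema error: expected keys ax, ay, az, tx, ty, tz, claw
```

View pics/w1.png

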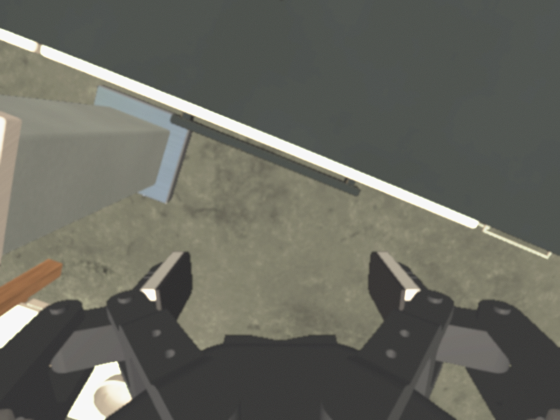

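The moves were refused because every row needs all seven keys. The arm is still at the start, and the picture shows only the counter edge.

```bash
python3 -m inch '[{"ax":0,"ay":0,"az":0,"tx":50,"ty":-29,"tz":0,"claw":85},{"ax":0,"ay":0,"az":0,"tx":50,"ty":-29,"tz":0,"claw":85},{"ax":0,"ay":0,"az":0,"tx":50,"ty":-29,"tz":0,"claw":85},{"ax":0,"ay":0,"az":0,"tx":50,"ty":-29,"tz":0,"claw":85},{"ax":0,"ay":0,"az":0,"tx":50,"ty":-29,"tz":0,"claw":85}]' 70; python3 -m inch '[{"ax":0,"ay":0,"az":0,"tx":50,"ty":-30,"tz":0,"claw":85},{"ax":0,"ay":0,"az":0,"tx":50,"ty":-30,"tz":0,"claw":85},{"ax":0,"ay":0,"az":0,"tx":50,"ty":-30,"tz":0,"claw":85},{"ax":0,"ay":0,"az":10,"tx":0,"ty":0,"tz":0,"claw":85},{"ax":0,"ay":0,"az":10,"tx":0,"ty":0,"tz":0,"claw":85}]'; python3 -m inch '[{"ax":0,"ay":0,"az":10,"tx":0,"ty":0,"tz":0,"claw":85},{"ax":0,"ay":0,"az":9,"tx":0,"ty":0,"tz":0,"claw":85},{"ax":0,"ay":0,"az":0,"tx":0,"ty":0,"tz":0,"claw":85}]'
python3 - <<'E'
from h import *
im,T=save('wrist','w2.png'); print(T.round(2))
for k in('clip','tab_grip','clip_mouth'):
    for d in spot_point(k,'wrist')[:5]:
        print(k,np.round(d['pixel'],1),round(d['p'],2),at_z('wrist',d['pixel'],{'clip':0,'tab_grip':37,'clip_mouth':3}[k],T).round(1))
E
```

```text
clock: 2.02
tcp_pos: [382.9, -282.2, 231.5]
tcp_rot: [0.0, 0.982, 0.188, 0.0]
ft_force: [0.2, -0.1, -0.0]
grip_width: 0.997
grip_force: 0.0
clock: 2.65
tcp_pos: [488.4, -144.0, 231.2]
tcp_rot: [-0.0, 1.0, 0.013, -0.0]
ft_force: [-0.7, -0.0, -0.2]
grip_width: 0.994
grip_force: 0.0
clock: 3.02
tcp_pos: [488.1, -144.7, 231.3]
tcp_rot: [0.0, 0.989, -0.15, 0.0]
ft_force: [-0.2, 0.1, 0.2]
grip_width: 0.992
grip_force: 0.0
[[ 9.6000e-01 -3.0000e-01  0.0000e+00  4.8814e+02]
 [-3.0000e-01 -9.6000e-01 -0.0000e+00 -1.4472e+02]
 [ 0.0000e+00  0.0000e+00 -1.0000e+00  2.3133e+02]
 [ 0.0000e+00  0.0000e+00  0.0000e+00  1.0000e+00]]
clip [281.7 137.7] 0.98 [ 538.2 -162.1    0. ]
clip [273.9  50.2] 0.77 [ 635.8 -182.7    0. ]
clip [384.4 113.5] 0.61 [ 529.  -290.1    0. ]
tab_grip [181.8 126.1] 0.88 [584.5 -60.3  37. ]
tab_grip [288.7 169.8] 0.72 [ 502.8 -159.2   37. ]
tab_grip [376.  137.2] 0.62 [ 509.  -263.1   37. ]
tab_grip [290.   73.4] 0.61 [ 600.6 -190.3   37. ]
clip_mouth [392.8 115. ] 0.97 [ 524.5 -298.6    3. ]
clip_mouth [281.  130.9] 0.89 [ 546.3 -163.6    3. ]
clip_mouth [203.5  99. ] 0.7 [609.3 -86.4   3. ]
clip_mouth [266.2  46.3] 0.55 [ 641.7 -175.4    3. ]
```

View pics/w2.png

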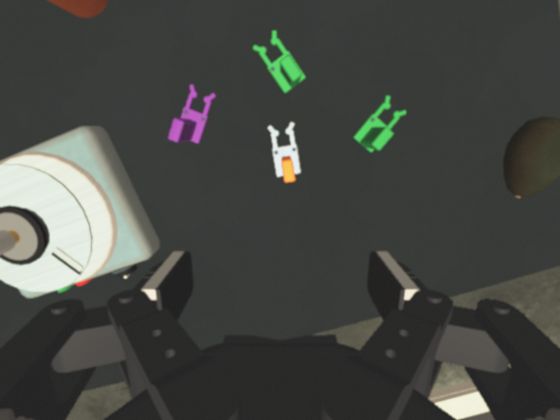

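```bash
python3 -m inch '[{"ax":0,"ay":0,"az":-6,"tx":0,"ty":0,"tz":0,"claw":85},{"ax":0,"ay":0,"az":-5,"tx":0,"ty":0,"tz":0,"claw":85},{"ax":0,"ay":0,"az":0,"tx":8,"ty":6,"tz":40,"claw":85},{"ax":0,"ay":0,"az":0,"tx":8,"ty":6,"tz":41,"claw":60},{"ax":0,"ay":0,"az":0,"tx":0,"ty":0,"tz":0,"claw":60}]'
python3 - <<'E'
from h import *
im,T=save('wrist','w3.png'); print(T.round(3)); np.save('T3.npy',T)
for k in('clip','tab_grip','clip_mouth'):
    for d in spot_point(k,'wrist')[:3]:
        print(k,np.round(d['pixel'],1),round(d['p'],2),at_z('wrist',d['pixel'],{'clip':0,'tab_grip':37,'clip_mouth':3}[k],T).round(1))
E
```

```text
clock: 3.85
tcp_pos: [501.6, -158.2, 148.0]
tcp_rot: [-0.001, 0.999, -0.054, -0.002]
ft_force: [0.3, 0.4, 0.4]
grip_width: 0.705
grip_force: 0.0
[[ 9.94000e-01 -1.09000e-01 -5.00000e-03  5.01647e+02]
 [-1.09000e-01 -9.94000e-01  2.00000e-03 -1.58193e+02]
 [-5.00000e-03 -1.00000e-03 -1.00000e+00  1.48021e+02]
 [ 0.00000e+00  0.00000e+00  0.00000e+00  1.00000e+00]]
clip [181.2  93. ] 0.93 [607.2 -76.5   0. ]
clip [282.9 157.9] 0.92 [ 537.  -164.1    0. ]
clip [288.9  47.2] 0.74 [ 634.7 -180.     0. ]
tab_grip [399.2 181.9] 0.96 [ 509.3 -263.2   37. ]
tab_grip [307.9  76.8] 0.85 [ 602.8 -190.9   37. ]
tab_grip [151.1 121.9] 0.75 [582.7 -58.3  37. ]
clip_mouth [283.  149.6] 0.71 [ 545.1 -165.1    3. ]
clip_mouth [283.6  37.7] 0.66 [ 642.2 -176.     3. ]
clip_mouth [190.5  87. ] 0.64 [610.9 -86.9   3. ]
```

View pics/w3.png

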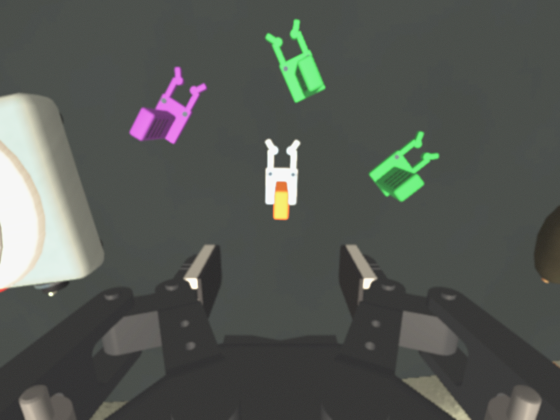

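```bash
python3 - <<'E'
from h import *
T=np.load('T3.npy'); im=cv2.imread('pics/w3.png'); h=cv2.cvtColor(im,cv2.COLOR_BGR2HSV)
roi=np.zeros(im.shape[:2],bool); roi[130:230,250:310]=1
org=roi&(h[...,1]>150)&(h[...,2]>90); wh=roi&(h[...,1]<60)&(h[...,2]>150)
def loc(px,z):
    X=at_z('wrist',px,z,T); return (np.linalg.inv(T)@np.r_[X,1])[:2]
for r in range(140,222,4):
    o=np.where(org[r])[0]; w=np.where(wh[r])[0]
    print(r,'org',(o.min(),o.max(),round(loc((o.mean(),r),56)[1],1)) if len(o) else '', 'wh',(w.min(),w.max(),loc(((w.min()+w.max())/2,r),6).round(1)) if len(w) else '')
g=org&(h[...,2]>220); ys=np.where(g)[0]; print('bright org rows',ys.min(),ys.max(),loc((281,ys.min()-.5),56),loc((281,ys.max()+.5),56))
for nm,m in(('org',org),('wh',wh)):
    rows=np.where(m.any(1))[0]; print(nm,rows.min(),rows.max(),loc((281,rows.min()-.5),6),loc((281,rows.max()+.5),6))
print(im[160:222:2,281].tolist())
E
```

```text
140 org  wh (np.int64(265), np.int64(298), array([53.9,  0.8]))
144 org  wh (np.int64(266), np.int64(299), array([50.2,  1.8]))
148 org  wh (np.int64(268), np.int64(296), array([46.4,  1.3]))
152 org  wh (np.int64(267), np.int64(296), array([42.7,  0.8]))
156 org  wh (np.int64(267), np.int64(296), array([38.9,  0.9]))
160 org  wh (np.int64(267), np.int64(296), array([35.1,  0.9]))
164 org  wh (np.int64(267), np.int64(296), array([31.3,  0.9]))
168 org  wh (np.int64(266), np.int64(296), array([27.4,  0.4]))
172 org  wh (np.int64(265), np.int64(297), array([23.5,  0.4]))
176 org  wh (np.int64(265), np.int64(297), array([19.6,  0.4]))
180 org  wh (np.int64(265), np.int64(297), array([15.7,  0.4]))
184 org (np.int64(277), np.int64(285), np.float64(0.2)) wh (np.int64(265), np.int64(296), array([11.7, -0.1]))
188 org (np.int64(276), np.int64(286), np.float64(0.2)) wh (np.int64(265), np.int64(296), array([ 7.8, -0.1]))
192 org (np.int64(276), np.int64(286), np.float64(0.2)) wh (np.int64(265), np.int64(296), array([ 3.7, -0.1]))
196 org  wh (np.int64(265), np.int64(296), array([-0.3, -0.1]))
[... 334 characters left out ...]
rows 182 219 [23.19600399  0.1689817 ] [-8.88832757  0.20155324]
org 182 219 [14.21968618  0.39769948] [-24.69315378   0.43720322]
wh 139 204 [55.24116555  0.35772484] [-9.00703021  0.42110452]
[[74, 78, 74], [73, 78, 74], [73, 76, 73], [84, 90, 89], [220, 229, 229], [248, 248, 247], [247, 247, 247], [247, 247, 247], [247, 247, 247], [247, 247, 247], [247, 246, 244], [79, 126, 226], [58, 120, 226], [56, 119, 225], [58, 120, 226], [64, 137, 243], [95, 216, 247], [114, 238, 247], [115, 239, 247], [115, 239, 247], [116, 239, 247], [116, 239, 247], [116, 239, 247], [115, 239, 247], [116, 239, 247], [116, 239, 247], [116, 239, 247], [115, 239, 247], [114, 239, 247], [94, 200, 251], [75, 88, 118]]
```

```bash
python3 -m inch '[{"ax":0,"ay":0,"az":1,"tx":3,"ty":0.4,"tz":40,"claw":50},{"ax":0,"ay":0,"az":0,"tx":0,"ty":0,"tz":40,"claw":45},{"ax":0,"ay":0,"az":0,"tx":0,"ty":0,"tz":35,"claw":45},{"ax":0,"ay":0,"az":0,"tx":0,"ty":0,"tz":14,"claw":45},{"ax":0,"ay":0,"az":0,"tx":0,"ty":0,"tz":0,"claw":45}]' 70; python3 -m inch '[{"ax":0,"ay":0,"az":0,"tx":0,"ty":0,"tz":0,"claw":5},{"ax":0,"ay":0,"az":0,"tx":0,"ty":0,"tz":0,"claw":5},{"ax":0,"ay":0,"az":0,"tx":0,"ty":0,"tz":0,"claw":5},{"ax":0,"ay":0,"az":0,"tx":0,"ty":0,"tz":0,"claw":5},{"ax":0,"ay":0,"az":0,"tx":0,"ty":0,"tz":0,"claw":5}]' 80
```

```text
clock: 4.68
tcp_pos: [506.0, -159.2, 22.0]
tcp_rot: [0.0, 0.998, -0.064, 0.0]
ft_force: [0.4, -0.3, -0.2]
grip_width: 0.526
grip_force: 0.0
clock: 5.3
tcp_pos: [506.5, -159.5, 22.8]
tcp_rot: [0.0, 0.998, -0.064, 0.001]
ft_force: [-0.8, 0.3, 8.5]
grip_width: 0.133
grip_force: 78.7
```

```bash
python3 -m inch '[{"ax":0,"ay":0,"az":0,"tx":0,"ty":0,"tz":-20,"claw":5},{"ax":0,"ay":0,"az":0,"tx":0,"ty":0,"tz":-50,"claw":5},{"ax":0,"ay":0,"az":0,"tx":0,"ty":0,"tz":-50,"claw":5},{"ax":0,"ay":0,"az":0,"tx":0,"ty":0,"tz":-50,"claw":5},{"ax":0,"ay":0,"az":0,"tx":-12,"ty":-40,"tz":0,"claw":5}]'; python3 -m inch '[{"ax":0,"ay":0,"az":0,"tx":-15,"ty":-48,"tz":0,"claw":5},{"ax":0,"ay":0,"az":0,"tx":-15,"ty":-49,"tz":0,"claw":5},{"ax":0,"ay":0,"az":0,"tx":-15,"ty":-49,"tz":0,"claw":5},{"ax":0,"ay":0,"az":0,"tx":-15,"ty":-49,"tz":0,"claw":5},{"ax":0,"ay":0,"az":0,"tx":-15,"ty":-49,"tz":0,"claw":5}]';python3 -m inch '[{"ax":0,"ay":0,"az":0,"tx":0,"ty":0,"tz":0,"claw":5},{"ax":0,"ay":0,"az":0,"tx":0,"ty":0,"tz":0,"claw":5}]'
python3 - <<'E'
from h import *
im,T=save('wrist','w4.png'); print(T.round(3)); np.save('T4.npy',T)
for k in('slicer','shaft_axis','hub_face_top_setting','clip','tab_grip','clip_mouth'):
    for d in spot_point(k,'wrist')[:2]:
        print(k,np.round(d['pixel'],1),round(d['p'],2),at_z('wrist',d['pixel'],{'slicer':0,'shaft_axis':86,'hub_face_top_setting':116}.get(k,170),T).round(1))
E
```

```text
clock: 5.92
tcp_pos: [500.2, -119.2, 195.7]
tcp_rot: [0.001, 0.998, -0.065, 0.004]
ft_force: [0.4, 1.0, -1.1]
grip_width: 0.126
grip_force: 77.9
clock: 6.55
tcp_pos: [454.9, 135.2, 192.1]
tcp_rot: [-0.0, 0.998, -0.064, 0.001]
ft_force: [0.9, -0.0, -1.2]
grip_width: 0.128
grip_force: 77.9
clock: 6.8
tcp_pos: [455.5, 133.4, 191.7]
tcp_rot: [-0.0, 0.998, -0.063, 0.0]
ft_force: [0.7, -0.4, -1.0]
grip_width: 0.134
grip_force: 78.0
[[ 9.92000e-01 -1.27000e-01  1.00000e-03  4.55470e+02]
 [-1.27000e-01 -9.92000e-01 -0.00000e+00  1.33388e+02]
 [ 1.00000e-03 -0.00000e+00 -1.00000e+00  1.91717e+02]
 [ 0.00000e+00  0.00000e+00  0.00000e+00  1.00000e+00]]
slicer [278.9 118.2] 0.94 [530.3 125.6   0. ]
shaft_axis [280.5 115.2] 0.59 [529.9 124.1  86. ]
hub_face_top_setting [278.1 114.9] 0.88 [529.1 126.  116. ]
clip [466.   17.2] 0.78 [563.   25.5 170. ]
clip [277.3 190.8] 0.7 [485.9 131.8 170. ]
tab_grip [280.1 276.5] 0.75 [432.1 137.  170. ]
tab_grip [277.7 176.2] 0.63 [494.2 130.5 170. ]
clip_mouth [477.   13.2] 0.84 [564.3  19.8 170. ]
clip_mouth [278.4 177.2] 0.71 [493.6 130.1 170. ]
```

View pics/w4.png

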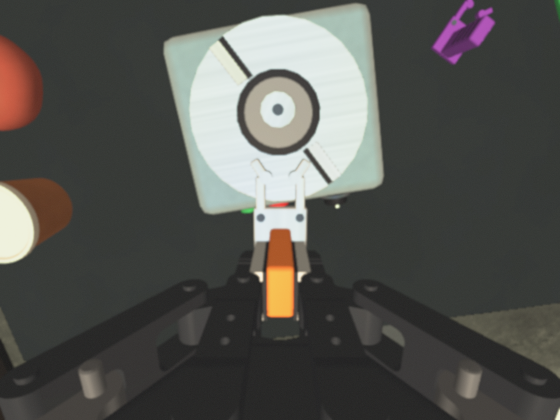

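```bash
python3 - <<'E'
from h import *
T=np.load('T4.npy'); im=cv2.imread('pics/w4.png'); g=cv2.cvtColor(im,cv2.COLOR_BGR2GRAY); Ti=np.linalg.inv(T)
def ring(c,r0,r1,sign):
    P=[]
    for a in np.radians(np.arange(-200,20,3)):  # upper part mostly
        rr=np.arange(r0,r1,.5); q=np.c_[c[0]+rr*np.cos(a),c[1]+rr*np.sin(a)].astype(np.float32)
        v=cv2.remap(g,q[:,:1],q[:,1:],1)[:,0].astype(float); d=np.gradient(cv2.GaussianBlur(v[:,None],(1,5),1)[:,0])*sign
        P.append(q[d.argmax()])
    return np.array(P)
from scipy.optimize import least_squares
def fit(P,R0,z0):
    def circ(z): 
        X=np.array([(Ti@np.r_[at_z('wrist',p,z,T),1])[:2] for p in P])
        f=lambda c:np.hypot(*(X-c[:2]).T)-c[2]
        s=least_squares(f,[75,0,R0],loss='soft_l1'); return s.x,np.std(f(s.x))
    lo,hi=60,180
    for _ in range(25):
        m=(lo+hi)/2; x,sd=circ(m)
        if x[2]>R0: lo=m   # higher z -> smaller
        else: hi=m
    return m,x,sd
print('hub',fit(ring((278,111),34,48,1),32,105))
print('shaft',fit(ring((278,109),10,25,-1),11,150))
# clip centreline
h=cv2.cvtColor(im,cv2.COLOR_BGR2HSV); 
for r in(170,180,190,196,204):
    print(r,[int(x) for x in g[r,250:312]])
E
```

```text
hub (96.05284810066223, array([76.2304077 , -2.23073912, 31.99999981]), np.float64(0.177092516809753))Traceback (most recent call last):
  File "<stdin>", line 23, in <module>
  File "<stdin>", line 18, in fit
  File "<stdin>", line 13, in circ
  File "h.py", line 17, in at_z
    o,d=ray(name,px,T); return o+d*(z-o[2])/d[2]
        ~~~^^^^^^^^^^^
  File "h.py", line 12, in ray
    p,M=cam(name,T); f=210/np.tan(np.radians(p['vfov'])/2)
        ~~~^^^^^^^^
  File "h.py", line 8, in cam
    p=camera_params(name)
ValueError: time passes only in moves, steps and waits
```

```bash
sed -i 's/^import numpy.*/&\nimport functools\ncamera_params=functools.cache(camera_params)/' h.py; python3 - <<'E'
from h import *
T=np.load('T4.npy'); im=cv2.imread('pics/w4.png'); g=cv2.cvtColor(im,cv2.COLOR_BGR2GRAY); Ti=np.linalg.inv(T)
loc=lambda p,z:(Ti@np.r_[at_z('wrist',p,z,T),1])[:2].round(2)
m=np.zeros_like(g); m[85:135,255:302]=1
w=((g>170)&(m>0)).astype(np.uint8); n,l,s,c=cv2.connectedComponentsWithStats(w)
for i in range(1,n):
    if s[i,4]>100: print('white ring',s[i],c[i],[loc((s[i,0]+s[i,2]/2-.5,s[i,1]+s[i,3]/2-.5),z) for z in(143,152)])
for r in(166,180,186,190,215,222):
    b=np.where(g[r,240:320]>185)[0]+240; print(r,b.min(),b.max(),loc(((b.min()+b.max())/2,r),175))
b=np.where((g[150:200,262:264]>185).any(1))[0]+150; print('tips',[int(np.where((g[140:200,x]>190))[0].min()+140) for x in(254,257,260,298,301,304)], loc((256,160),172))
print([int(v) for v in g[180,245:315]]); print(g[95:130,278].tolist())
E
```

```text
white ring [ 255   85   47   50 2195] [277.8        109.95990888] [array([76.13, -1.92]), array([75.62, -1.87])]
166 240 313 [45.14 -2.61]
180 240 319 [37.49 -0.99]
186 240 319 [34.16 -0.99]
190 240 319 [31.91 -0.99]
215 254 305 [17.53 -0.99]
222 254 305 [13.38 -0.99]
tips [148, 150, 152, 151, 149, 147] [ 48.05 -13.86]
[229, 230, 230, 230, 230, 231, 232, 232, 232, 228, 218, 220, 229, 233, 233, 232, 232, 232, 233, 233, 233, 233, 233, 233, 234, 233, 234, 234, 234, 233, 233, 233, 233, 233, 232, 232, 232, 232, 231, 232, 231, 232, 232, 231, 232, 232, 232, 232, 232, 233, 233, 232, 233, 233, 234, 233, 234, 232, 227, 221, 227, 232, 233, 233, 233, 233, 233, 233, 232, 232]
[231, 231, 231, 230, 231, 231, 231, 225, 193, 139, 109, 108, 109, 110, 110, 110, 109, 108, 112, 131, 181, 222, 231, 231, 231, 231, 232, 231, 231, 230, 229, 224, 207, 180, 173]
```

```bash
python3 -m inch '[{"ax":0,"ay":0,"az":0,"tx":9,"ty":-1.1,"tz":0,"claw":5},{"ax":0,"ay":0,"az":0,"tx":0,"ty":0,"tz":20,"claw":5},{"ax":0,"ay":0,"az":0,"tx":0,"ty":0,"tz":20,"claw":5},{"ax":0,"ay":0,"az":0,"tx":0,"ty":0,"tz":10,"claw":5},{"ax":0,"ay":0,"az":0,"tx":0,"ty":0,"tz":0,"claw":5}]'; python3 -m inch '[{"ax":0,"ay":0,"az":0,"tx":0,"ty":0,"tz":2,"claw":5},{"ax":0,"ay":0,"az":0,"tx":0,"ty":0,"tz":2,"claw":5},{"ax":0,"ay":0,"az":0,"tx":0,"ty":0,"tz":0,"claw":5}]'
```

```text
clock: 7.78
tcp_pos: [464.6, 133.5, 141.0]
tcp_rot: [0.0, 0.998, -0.064, -0.0]
ft_force: [1.0, -0.4, -0.2]
grip_width: 0.127
grip_force: 78.1
clock: 8.15
tcp_pos: [464.5, 133.6, 137.4]
tcp_rot: [-0.0, 0.998, -0.064, 0.0]
ft_force: [-0.2, -0.9, -0.3]
grip_width: 0.127
grip_force: 78.1
```

```bash
python3 -m inch '[{"ax":0,"ay":0,"az":0,"tx":0,"ty":0,"tz":1.5,"claw":5},{"ax":0,"ay":0,"az":0,"tx":0,"ty":0,"tz":1.5,"claw":5},{"ax":0,"ay":0,"az":0,"tx":0,"ty":0,"tz":0,"claw":5}]'|egrep 'tcp_pos|ft'
```

```text
tcp_pos: [464.4, 133.5, 134.2]
ft_force: [0.4, -0.1, -0.8]
```

```bash
python3 -m inch '[{"ax":0,"ay":0,"az":0,"tx":0,"ty":0,"tz":1.5,"claw":5},{"ax":0,"ay":0,"az":0,"tx":0,"ty":0,"tz":1,"claw":5},{"ax":0,"ay":0,"az":0,"tx":0,"ty":0,"tz":0,"claw":5}]'|egrep 'tcp_pos|ft'
```

```text
tcp_pos: [464.5, 133.5, 131.7]
ft_force: [-0.2, -1.1, -1.1]
```

```bash
python3 -m inch '[{"ax":0,"ay":0,"az":0,"tx":0,"ty":0,"tz":1.5,"claw":5},{"ax":0,"ay":0,"az":0,"tx":0,"ty":0,"tz":1,"claw":5},{"ax":0,"ay":0,"az":0,"tx":0,"ty":0,"tz":0,"claw":5}]'|egrep 'tcp_pos|ft'
```

```text
tcp_pos: [464.4, 133.5, 129.2]
ft_force: [-0.7, -0.4, 0.1]
```

```bash
python3 -m inch '[{"ax":0,"ay":0,"az":0,"tx":0,"ty":0,"tz":1,"claw":5},{"ax":0,"ay":0,"az":0,"tx":0,"ty":0,"tz":1,"claw":5},{"ax":0,"ay":0,"az":0,"tx":0,"ty":0,"tz":0,"claw":5}]'|egrep 'tcp_pos|ft'
```

```text
tcp_pos: [464.4, 133.5, 127.2]
ft_force: [-0.1, 0.1, 0.1]
```

```bash
python3 -m inch '[{"ax":0,"ay":0,"az":0,"tx":0,"ty":0,"tz":1,"claw":5},{"ax":0,"ay":0,"az":0,"tx":0,"ty":0,"tz":1,"claw":5},{"ax":0,"ay":0,"az":0,"tx":0,"ty":0,"tz":0,"claw":5}]'|egrep 'tcp_pos|ft'
```

```text
tcp_pos: [464.5, 133.5, 125.2]
ft_force: [-0.0, -1.7, -0.4]
```

```bash
python3 -m inch '[{"ax":0,"ay":0,"az":0,"tx":0,"ty":0,"tz":1,"claw":5},{"ax":0,"ay":0,"az":0,"tx":0,"ty":0,"tz":1,"claw":5},{"ax":0,"ay":0,"az":0,"tx":0,"ty":0,"tz":0,"claw":5}]'|egrep 'tcp_pos|ft'
```

```text
tcp_pos: [464.6, 133.6, 123.5]
ft_force: [-2.1, -0.6, 4.6]
```

```bash
python3 -m inch '[{"ax":0,"ay":0,"az":0,"tx":0,"ty":0,"tz":0.5,"claw":5},{"ax":0,"ay":0,"az":0,"tx":0,"ty":0,"tz":0,"claw":5}]'|egrep 'tcp_pos|ft'
```

```text
tcp_pos: [464.6, 133.6, 123.1]
ft_force: [-2.5, 0.3, 6.2]
```

```bash
python3 -m inch '[{"ax":0,"ay":0,"az":0,"tx":0,"ty":0,"tz":-2.6,"claw":5},{"ax":0,"ay":0,"az":0,"tx":2,"ty":0,"tz":0,"claw":5},{"ax":0,"ay":0,"az":0,"tx":3,"ty":0,"tz":0,"claw":5},{"ax":0,"ay":0,"az":0,"tx":2,"ty":0,"tz":0,"claw":5},{"ax":0,"ay":0,"az":0,"tx":0,"ty":0,"tz":0,"claw":5}]'|egrep 'tcp_pos|ft'
python3 - <<'E'
from h import *
im,T=save('wrist','w5.png'); np.save('T5.npy',T); cv2.imwrite('pics/w5c.png',cv2.resize(cv2.cvtColor(im,4)[100:300,180:380],None,fx=3,fy=3,interpolation=2)); print(get_state()['clock'])
E
```

```text
tcp_pos: [471.5, 132.6, 125.2]
ft_force: [0.4, -0.6, -1.0]
11.325
```

View pics/w5c.png

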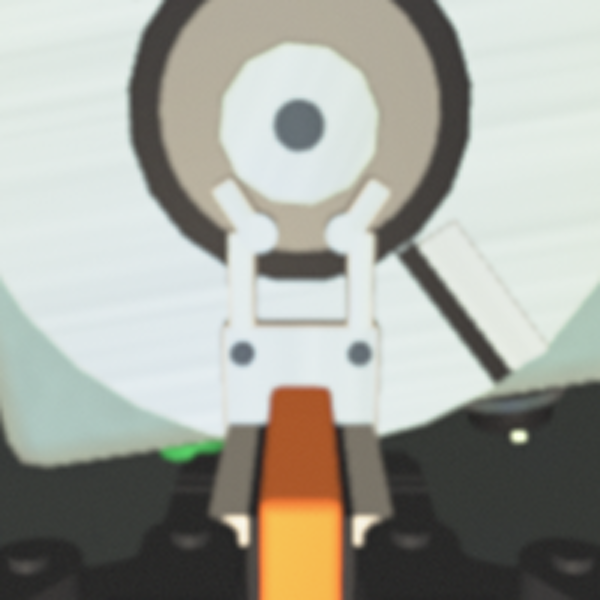

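The mouth (crop column 300) is centred on the shaft (column 299), and the clip is square to it and just above the hub face. I'm pushing on.

```bash
python3 -m inch '[{"ax":0,"ay":0,"az":0,"tx":2,"ty":0,"tz":0,"claw":5},{"ax":0,"ay":0,"az":0,"tx":2,"ty":0,"tz":0,"claw":5},{"ax":0,"ay":0,"az":0,"tx":2,"ty":0,"tz":0,"claw":5},{"ax":0,"ay":0,"az":0,"tx":0,"ty":0,"tz":0,"claw":5}]'|egrep 'tcp_pos|ft'
```

```text
tcp_pos: [477.5, 131.9, 125.4]
ft_force: [0.1, 0.1, -1.1]
```

```bash
python3 -m inch '[{"ax":0,"ay":0,"az":0,"tx":2,"ty":0,"tz":0,"claw":5},{"ax":0,"ay":0,"az":0,"tx":2,"ty":0,"tz":0,"claw":5},{"ax":0,"ay":0,"az":0,"tx":2,"ty":0,"tz":0,"claw":5},{"ax":0,"ay":0,"az":0,"tx":0,"ty":0,"tz":0,"claw":5}]'|egrep 'tcp_pos|ft'
```

```text
tcp_pos: [483.5, 131.1, 125.4]
ft_force: [-0.1, -0.2, -0.8]
```

```bash
python3 -m inch '[{"ax":0,"ay":0,"az":0,"tx":1.5,"ty":0,"tz":0,"claw":5},{"ax":0,"ay":0,"az":0,"tx":1.5,"ty":0,"tz":0,"claw":5},{"ax":0,"ay":0,"az":0,"tx":0,"ty":0,"tz":0,"claw":5}]'|egrep 'tcp_pos|ft'
```

```text
tcp_pos: [486.1, 130.9, 125.3]
ft_force: [-2.8, 0.7, -0.9]
```

```bash
python3 -m inch '[{"ax":0,"ay":0,"az":0,"tx":1,"ty":0,"tz":0,"claw":5},{"ax":0,"ay":0,"az":0,"tx":1,"ty":0,"tz":0,"claw":5},{"ax":0,"ay":0,"az":0,"tx":0,"ty":0,"tz":0,"claw":5}]'|egrep 'tcp_pos|ft'
```

```text
tcp_pos: [487.5, 130.5, 124.9]
ft_force: [-5.8, 1.3, -0.9]
```

```bash
python3 -m inch '[{"ax":0,"ay":0,"az":0,"tx":1,"ty":0,"tz":0,"claw":5},{"ax":0,"ay":0,"az":0,"tx":1,"ty":0,"tz":0,"claw":5},{"ax":0,"ay":0,"az":0,"tx":0,"ty":0,"tz":0,"claw":5}]'|egrep 'tcp_pos|ft'
```

```text
tcp_pos: [489.6, 130.2, 124.9]
ft_force: [-5.4, 1.0, -1.2]
```

```bash
python3 -m inch '[{"ax":0,"ay":0,"az":0,"tx":1,"ty":0,"tz":0,"claw":5},{"ax":0,"ay":0,"az":0,"tx":1,"ty":0,"tz":0,"claw":5},{"ax":0,"ay":0,"az":0,"tx":0,"ty":0,"tz":0,"claw":5}]'|egrep 'tcp_pos|ft'
```

```text
tcp_pos: [492.1, 130.0, 125.2]
ft_force: [-2.4, 0.3, -2.3]
```

```bash
python3 -m inch '[{"ax":0,"ay":0,"az":0,"tx":1.5,"ty":0,"tz":0,"claw":5},{"ax":0,"ay":0,"az":0,"tx":1.5,"ty":0,"tz":0,"claw":5},{"ax":0,"ay":0,"az":0,"tx":0,"ty":0,"tz":0,"claw":5}]'|egrep 'tcp_pos|ft'
```

```text
tcp_pos: [496.0, 129.5, 125.6]
ft_force: [4.0, 0.3, -2.3]
```

```bash
python3 -m inch '[{"ax":0,"ay":0,"az":0,"tx":1.5,"ty":0,"tz":0,"claw":5},{"ax":0,"ay":0,"az":0,"tx":1,"ty":0,"tz":0,"claw":5},{"ax":0,"ay":0,"az":0,"tx":0,"ty":0,"tz":0,"claw":5}]'|egrep 'tcp_pos|ft'
```

```text
tcp_pos: [498.1, 129.3, 125.5]
ft_force: [4.2, -0.4, -1.5]
```

```bash
python3 -m inch '[{"ax":0,"ay":0,"az":0,"tx":1,"ty":0,"tz":0,"claw":5},{"ax":0,"ay":0,"az":0,"tx":1,"ty":0,"tz":0,"claw":5},{"ax":0,"ay":0,"az":0,"tx":0,"ty":0,"tz":0,"claw":5}]'|egrep 'tcp_pos|ft'
```

```text
tcp_pos: [499.6, 129.0, 125.3]
ft_force: [0.6, 0.2, -0.1]
```

```bash
python3 -m inch '[{"ax":0,"ay":0,"az":0,"tx":1,"ty":0,"tz":0,"claw":5},{"ax":0,"ay":0,"az":0,"tx":0,"ty":0,"tz":0,"claw":5}]'|egrep 'tcp_pos|ft'
```

```text
tcp_pos: [500.7, 128.9, 125.3]
ft_force: [0.3, -0.5, -0.3]
```

```bash
python3 -m inch '[{"ax":0,"ay":0,"az":0,"tx":1,"ty":0,"tz":0,"claw":5},{"ax":0,"ay":0,"az":0,"tx":0,"ty":0,"tz":0,"claw":5}]'|egrep 'tcp_pos|ft'
```

```text
tcp_pos: [501.7, 128.8, 125.4]
ft_force: [0.6, -0.2, -0.7]
```

```bash
python3 -m inch '[{"ax":0,"ay":0,"az":0,"tx":0.7,"ty":0,"tz":0,"claw":5},{"ax":0,"ay":0,"az":0,"tx":0,"ty":0,"tz":0,"claw":5}]'|egrep 'tcp_pos|ft'
```

```text
tcp_pos: [502.4, 128.7, 125.4]
ft_force: [0.1, 0.7, -0.5]
```

```bash
python3 -m inch '[{"ax":0,"ay":0,"az":0,"tx":0.7,"ty":0,"tz":0,"claw":5},{"ax":0,"ay":0,"az":0,"tx":0,"ty":0,"tz":0,"claw":5}]'|egrep 'tcp_pos|ft'
```

```text
tcp_pos: [502.7, 128.7, 125.4]
ft_force: [-4.4, -0.2, 1.0]
```

```bash
python3 -m inch '[{"ax":0,"ay":0,"az":0,"tx":0.5,"ty":0,"tz":0,"claw":5},{"ax":0,"ay":0,"az":0,"tx":0,"ty":0,"tz":0,"claw":5}]'|egrep 'tcp_pos|ft'
```

```text
tcp_pos: [502.9, 128.6, 125.3]
ft_force: [-7.2, 1.2, 3.7]
```

```bash
python3 -m inch '[{"ax":0,"ay":0,"az":0,"tx":-1.5,"ty":0,"tz":0,"claw":5},{"ax":0,"ay":0,"az":0,"tx":0,"ty":0,"tz":1,"claw":5},{"ax":0,"ay":0,"az":0,"tx":0,"ty":0,"tz":0.5,"claw":5},{"ax":0,"ay":0,"az":0,"tx":0,"ty":0,"tz":0,"claw":5}]'|egrep 'tcp_pos|ft'
```

```text
tcp_pos: [502.3, 128.7, 124.1]
ft_force: [-0.6, -0.4, 3.4]
```

```bash
python3 -m inch '[{"ax":0,"ay":0,"az":0,"tx":0,"ty":0,"tz":0,"claw":40},{"ax":0,"ay":0,"az":0,"tx":0,"ty":0,"tz":0,"claw":40},{"ax":0,"ay":0,"az":0,"tx":0,"ty":0,"tz":0,"claw":40},{"ax":0,"ay":0,"az":0,"tx":0,"ty":0,"tz":0,"claw":40}]'; python3 -m inch '[{"ax":0,"ay":0,"az":0,"tx":0,"ty":0,"tz":-10,"claw":40},{"ax":0,"ay":0,"az":0,"tx":0,"ty":0,"tz":-30,"claw":40},{"ax":0,"ay":0,"az":0,"tx":0,"ty":0,"tz":-40,"claw":40},{"ax":0,"ay":0,"az":0,"tx":-40,"ty":0,"tz":-20,"claw":40},{"ax":0,"ay":0,"az":0,"tx":0,"ty":0,"tz":0,"claw":40}]'
python3 - <<'E'
from h import *
im,T=save('wrist','w6.png'); a=cv2.cvtColor(im,4)[60:260,180:380]
cv2.imwrite('pics/w6c.png',cv2.resize(a,None,fx=3,fy=3,interpolation=2)); save('scene','s6.png')
b=cv2.imread('pics/s6.png')[120:280,160:340]; cv2.imwrite('pics/s6c.png',cv2.resize(b,None,fx=3.5,fy=3.5,interpolation=2))
E
```

```text
clock: 17.2
tcp_pos: [502.0, 128.7, 123.8]
tcp_rot: [0.0, 0.998, -0.064, -0.0]
ft_force: [-0.0, 0.8, 0.4]
grip_width: 0.473
grip_force: 0.0
clock: 17.82
tcp_pos: [461.7, 134.2, 226.3]
tcp_rot: [-0.001, 0.998, -0.063, 0.002]
ft_force: [0.9, -0.4, -0.0]
grip_width: 0.471
grip_force: 0.0
```

View pics/w6c.png

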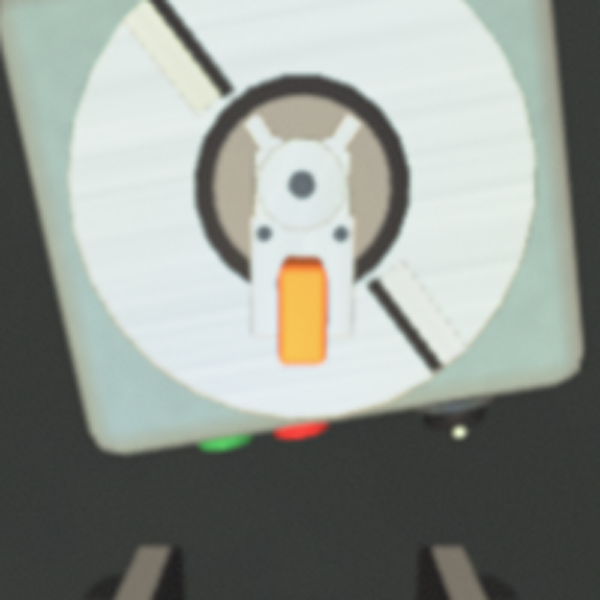

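View pics/s6c.png

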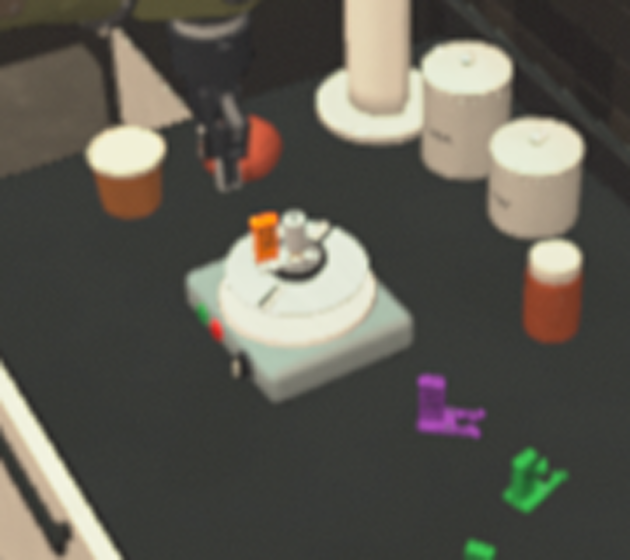

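The clip sits around the shaft. Its tips show past it at crop (258,130) and (348,130), its tab stands upright behind, and it lies flat on the hub. The gripper is clear and everything else is where it was.

```bash
python3 -c "
from rig import *
print(sign_off())"
```

```text
the job is handed in; nothing more can be done
None
```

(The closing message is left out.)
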